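# Snap the tube-rack carrier onto its bench eye

## Robot

A 6-joint arm with a two-finger parallel gripper is mounted at the origin on a cart in front of the work surface, level with it; the furniture and walls round the work are solid. World frame = base frame: x ahead of the robot, y to its left, z up, the work surface at z = 0. Lengths are in m, angles in rad, forces in N, time in s.
With the tool pointing down it reaches from about 0.275 to 0.85 m from the base axis. Payload 5.2 kg.
Tool frame: the origin (TCP) lies at the very end of the fingers, on their centre line; the grasp point (between the pads) lies 19 mm behind it; z points along the fingers, y is the line along which they close (so a half turn about z gives the same grasp; the last joint's range is limited). The gripper opens to 85 mm and grips with 20 to 120 N. Pads are 22 mm wide; open, the fingers measure 114 mm over their backs; the gripper's body (76 mm by 85 mm) begins 54 mm behind the grasp point. The pads swing forward as they close: fully open they stand 13 mm farther back than shut.
Start: joints at [0.953, 0.259, 1.535, -0, 1.348, -0.203], TCP at [0.222, 0.503, 0.231] pointing down, gripper open.
Joint ranges: [-3.14, 3.14], [-0.91, 2.08], [0.19, 2.58], [-1.22, 4.36], [0.22, 2.71], [-3.12, 3.12]. Speed limits (rad/s): [2.57, 2.57, 3.14, 3.14, 3.14, 3.14].

## Interface

Orientations are given as a unit quaternion [w, x, y, z].
In Python, from workcell import env, kinematics, sense, optics gives the robot as it stands. The module is installed in compiled form; this text tells all that it offers. Calls block until the motion is done:
- env.move_to(position, orientation): joint-space move of the TCP to a pose.
- env.movel(position, max_speed=0.15, orientation=None, stop_force=None): straight line of the TCP; orientation=None keeps the orientation; max_speed is the mean speed in m/s. With stop_force (N) it stops when the force on the tool has changed by that much, and returns True; else False.
- env.move_j(angles): joint-space move.
- env.command_gripper(opening): opening from 0.0 (shut) to 1.0 (fully open); the grip force is fixed at half the most; returns when the fingers have stopped.
- env.dwell(seconds).
- kinematics.solve_ik(position, orientation): joint angles nearest the present ones, or None.
- sense(): the state.
- optics.grab_frame(name): name is "scene" or "top" or "wrist"; returns the picture (480x640x3 uint8, red, green, blue); there is no depth.
- optics.camera_model(name): a dict with "mtx" (3x3 intrinsics, pixels), "world_from_camera" (4x4, takes a point from camera to world coordinates). Camera axes: x right, y down, z forward; pixel columns grow to the right and rows downward; lengths in m; the calibration is good to about 2 mm. A picture is of the moment at which its call begins: read the wrist's pose just before it. camera_model takes no time and is no camera call; for the wrist camera it gives the pose at the moment of the call.
A pose or a line that the arm cannot do raises env.MotionError and nothing moves.
- env.sign_off(): hands the job in; it is judged then, once.
The state is a dict: "time": time; "joint_positions": joint angles; "joint_vel": joint speeds; "joint_efforts": joint torques, N m; "tcp_pos": TCP position; "eef_rot": TCP orientation; "force": force on the tool from outside, world axes, zero at the start; "ft_torque": the same for the moment, N m; "finger_gap": opening from 0.0 (shut) to 1.0 (fully open); "grip_force": force on a finger pad.
Only numpy, scipy, OpenCV 4.12 (cv2) and the standard library are available. Lean on these libraries where they do the work, as an engineer would, in place of code of your own. Each camera call takes 0.05 s, during which the arm holds its last target. There are 200 camera calls.

## Task

Secure the tube-rack carrier on the bench: push it steadily back between its guide rails so that the sprung gate of its snap hook is pressed in by the rigid eye, and keep pushing until the eye is inside the hook and the gate has sprung fully shut. Leave the tube rack standing in the carrier, do not shove the bottles, beaker or cup about, and draw the gripper clear.

Things in the scene. Friction and masses are not known exactly. Their poses are not given: they have to be found in the camera images.
- dock: Fixed dock: aluminium end plate, slippery white polymer rails. Origin on the bench under the eye's near upright; +x leads from the robot along the rails, z up. Straight rails 16 mm high, x -122 to -10 mm, 130 mm apart inside, centred on y = 0; before them flared mouths widen to about 175 mm at x = -183 mm. A 6 mm end plate starts at x = -12 mm.
- carrier: Loose grey tray with rounded rear corners, 86 (x) by 124 mm (y), about 0.45 kg; origin at the centre of its underside, z up, +x toward the eye. Slides on the bench, 3 mm play each side between the rails. Its rear wall (40 mm high) carries a flat horizontal steel snap hook, 10 mm bar, at z = 28 mm: spine at x = 48 mm, side arms at y = -52 and +20 mm, mouth at x = 117 mm closed by the gate.
- gate (a joint): Sprung gate, 8 mm bar, hinged at carrier y = -48 mm, free end at y = +7 mm beside the hook's nose. 0 rad = fully shut; grows as it is pressed inward (toward the tray), limit 1.15; 0.5 to 0.7 as the eye passes its free end. A spring returns it to 0.
- push_wall (a point): On the outer face of the carrier's smooth steel front wall, mid-width, 37 mm above the bench; the carrier's origin is 43 mm from this face (toward +x). The wall is flat and slippery, 124 mm wide, 50 mm high: push here. Sliding takes 2 to 6 N, the gate about 8 N more.
- hook_pocket (a point): Middle of the space inside the snap hook: x = 83 mm, y = 0, z = 28 mm in the carrier's frame. Pushed straight, the eye's near upright meets the gate about 125 mm ahead of the carrier's origin and has passed it when about 80 mm ahead; the hook's spine stops it at about 57 mm.
- eye (a point): On the axis of the eye's near upright, 28 mm above the bench (the hook's height). The eye is a rigid closed upright loop of 8 mm round steel bar in the dock's x-z plane, 65 mm high, uprights at dock x = 0 and 90 mm.
- rack_centre (a point): Centre of the loose orange tube rack (110 x 73 x 49 mm, 0.15 kg) that stands in the carrier with its long side across it, on the 5 mm floor; its top is 54 mm above the bench.
- reagent_bottle: Bystander: white bottle with a blue cap, 68 mm wide, 160 mm tall, beside the eye on the dock's left; origin under its centre.
- beaker: Bystander: clear beaker, 72 mm wide, 90 mm tall, beside the eye on the dock's right; origin under its centre.
- wash_bottle_2: Bystander: wash bottle, 69 mm wide, 239 mm tall, on the right of the bench; origin under its centre.
- tip_cup: Bystander: white cup, 70 mm wide, 50 mm tall, at the right of the bench; origin under its centre.
Mind the look-alikes: they are no part of the job. Leave any blue or red look-alike of the part that bears rack_centre alone.

How it is judged:
By the outcome, as a careful person would: the job done as asked, in the order asked, and still so for the second after the job is handed in, with the robot touching nothing.
It also fails if it takes over 38 s, if anything falls off the work surface, if the arm or the gripper's body presses on something with over 40 N, if the wrist force passes 120 N, or if a joint passes its speed limit or range.

## Working session

There is one attempt and no reset: what is moved stays moved. The work goes in short steps, each a Python script; the robot and the scene stay as the last script left them, time stands still between calls to the robot, and variables do not carry over. Pictures are saved under pics/ and viewed, at most 10 in all, crops included, and the job is handed in when it is done.

```bash
mkdir -p pics
python3 - <<'E'
from workcell import env, sense, optics
import cv2,numpy as np
for n in("top","scene"):
    cv2.imwrite(f"pics/{n}0.png",optics.grab_frame(n)[:,:,::-1]); m=optics.camera_model(n); print(n,np.round(m["mtx"],1).tolist(),np.round(m["world_from_camera"],3).tolist())
s=sense();print(s["time"],s["eef_rot"],s["tcp_pos"])
E
```

```text
top [[478.8, 0.0, 318.3], [0.0, 478.8, 234.2], [0.0, 0.0, 1.0]] [[0.017, -0.995, 0.097, 0.456], [-1.0, -0.018, -0.009, -0.108], [0.011, -0.097, -0.995, 1.287], [0.0, 0.0, 0.0, 1.0]]
scene [[499.1, 0.0, 320.9], [0.0, 499.1, 234.4], [0.0, 0.0, 1.0]] [[0.577, -0.627, 0.524, -0.205], [-0.817, -0.443, 0.37, -0.653], [-0.0, -0.641, -0.767, 1.247], [0.0, 0.0, 0.0, 1.0]]
0.1 [-3.27640732e-04  2.05923031e-01  9.78567848e-01 -7.51084113e-04] [0.22135503 0.50298094 0.23056357]
```

View pics/top0.png

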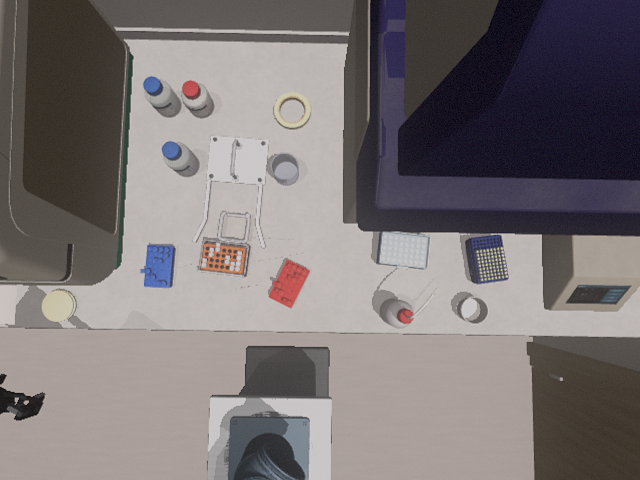

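View pics/scene0.png

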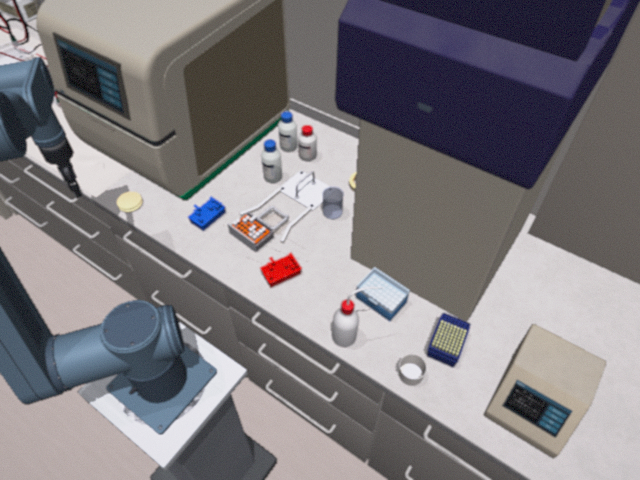

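Candidates for the rack: orange (223,257), in the grey carrier at the mouth of the rails, is the target. Blue (158,265) and red (290,283) are look-alikes standing loose on the bench. The dock plate is at (238,160) with the eye at (236,158). Next I'll check this in a close crop.

```bash
cat > h.py <<'E'
from workcell import env, kinematics, sense, optics
import cv2,numpy as np
def ray(n,uv,z,m=None):
    m=m or optics.camera_model(n); T=m["world_from_camera"]
    d=T[:3,:3]@np.linalg.inv(m["mtx"])@np.array([uv[0],uv[1],1.]); o=T[:3,3]
    return o+d*(z-o[2])/d[2]
E
python3 - <<'E'
from h import *
im=cv2.imread("pics/top0.png")
cv2.imwrite("pics/c1.png",cv2.resize(im[130:290,130:310],None,fx=3.7,fy=3.7,interpolation=cv2.INTER_CUBIC))
hsv=cv2.cvtColor(im,cv2.COLOR_BGR2HSV)
for p,z in [((236,177),.0),((236,141),0),((223,257),.054),((223,276),.05),((158,265),.04),((290,283),.04),((209,182),.016),((265,186),.016)]:
    print(p,ray("top",p,z).round(3))
E
```

```text
(236, 177) [0.734 0.107 0.   ]
(236, 141) [0.835 0.111 0.   ]
(223, 257) [0.513 0.125 0.054]
(223, 276) [0.464 0.124 0.05 ]
(158, 265) [0.49  0.295 0.04 ]
(290, 283) [ 0.449 -0.048  0.04 ]
(209, 182) [0.716 0.177 0.016]
(265, 186) [0.708 0.026 0.016]
```

View pics/c1.png

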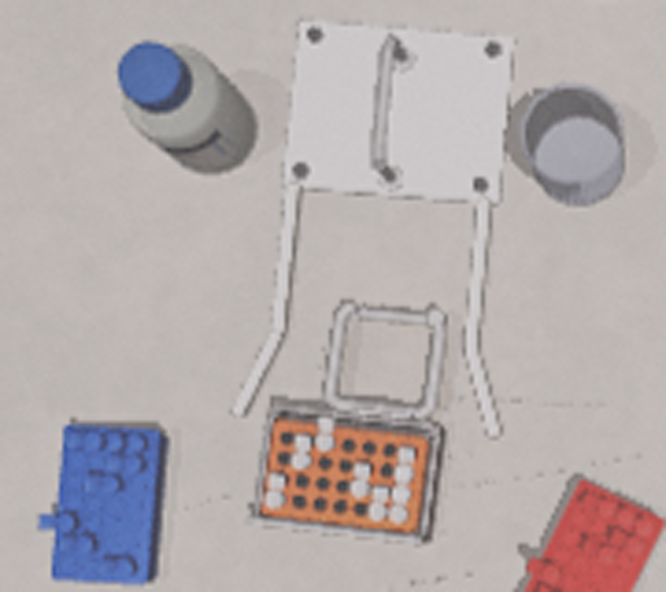

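The crop shows the orange rack in the grey tray, with the tray's hook pointing at the dock. The tray's front wall runs from (253,512) to (430,540) in the crop. The eye uprights are at (389,175) and (402,52). The blue and red racks stand apart from it.

Run:
```python
from h import *
def P(n,u,v,z): 
    p=ray("top",(u/3.7+130,v/3.7+130),z); print(n,p.round(4)); return p[:2]
def yaw(d): return np.degrees(np.arctan2(d[1],d[0]))
a=P("eye near",389,176,.006);b=P("eye far",402,52,.006);print(yaw(b-a))
l0=P("railL0",281,325,.016);l1=P("railL1",295,190,.016);r0=P("R0",472,345,.016);r1=P("R1",484,202,.016);print(yaw(l1-l0),yaw(r1-r0))
pl=P("plateL",286,187,.006);pr=P("plateR",500,200,.006);print("plate",yaw(pl-pr)-90)
f0=P("frontL",253,514,.05);f1=P("frontR",430,540,.05);print("front",yaw(f0-f1)-90,np.linalg.norm(f0-f1))
c0=P("rearL",275,402,.04);c1=P("rearR",440,420,.04);print("rear",yaw(c0-c1)-90)
g0=P("gateL",348,310,.028);g1=P("gateR",437,316,.028);print(yaw(g0-g1)-90)
m=cv2.inRange(cv2.cvtColor(cv2.imread("pics/top0.png"),cv2.COLOR_BGR2HSV),(5,130,120),(20,255,255))
m[:230]=0;m[290:]=0;m=cv2.morphologyEx(m,cv2.MORPH_CLOSE,np.ones((7,7)))
c=max(cv2.findContours(m,0,2)[0],key=cv2.contourArea);r=cv2.minAreaRect(c);print(r)
q=[ray("top",p,.054)[:2] for p in cv2.boxPoints(r)];print(np.round(q,3).tolist(),np.mean(q,0))
e=[yaw(q[i+1]-q[i]) for i in range(3)];print(np.round(e,1))
```

```text
eye near [0.7314 0.1085 0.006 ]
eye far [0.8246 0.1021 0.006 ]
-3.9537202556895834
railL0 [0.6185 0.1809 0.016 ]
railL1 [0.7176 0.1747 0.016 ]
R0 [0.6065 0.0429 0.016 ]
R1 [0.7113 0.0372 0.016 ]
-3.6002631685456157 -3.0887299279811273
plateL [0.7217 0.1836 0.006 ]
plateR [0.7151 0.0267 0.006 ]
plate -2.4319199694149205
frontL [0.4815 0.1874 0.05  ]
frontR [0.4656 0.064  0.05  ]
front -7.346202154812929 0.12436898072701619
rearL [0.5607 0.1775 0.04  ]
rearR [0.55  0.061 0.04 ]
rear -5.225465600307757
gateL [0.6286 0.1308 0.028 ]
gateR [0.6255 0.0671 0.028 ]
-2.8362534898687812
((222.84939575195312, 258.42193603515625), (41.97883224487305, 25.576505661010742), 6.842773914337158)
[[0.482, 0.181], [0.548, 0.176], [0.537, 0.068], [0.471, 0.074]] [0.50943418 0.12481631]
[ -4.5 -95.8 175. ]
```

```bash
cat >> h.py <<'E'
Y=np.radians(-3.2); EX=np.array([.731,.109]); X=np.array([np.cos(Y),np.sin(Y)]); N=np.array([-X[1],X[0]])
A=np.pi/2+Y/2; Q=[0,np.cos(A),np.sin(A),0]
def D(x,y,z): return [*(EX+x*X+y*N),z]
E
python3 - <<'E'
from h import *
env.move_to(D(-.305,0,.22),Q)
m=optics.camera_model("wrist");cv2.imwrite("pics/w0.png",optics.grab_frame("wrist")[:,:,::-1])
np.savez("w0.npz",**m)
s=sense();print(s["time"],s["tcp_pos"],s["finger_gap"],m["world_from_camera"].round(3).tolist(),s["force"],kinematics.solve_ik(D(-.12,0,.025),Q))
E
```

```text
1.7333 [0.42639545 0.12675982 0.22004922] 1.0012421426817657 [[0.055, 0.952, 0.301, 0.35], [0.998, -0.052, -0.017, 0.131], [-0.001, 0.302, -0.953, 0.363], [0.0, 0.0, 0.0, 1.0]] [-0.28964092  0.06559186 -0.03521418] [ 8.00887700e-03  5.81554265e-01  1.58573129e+00 -4.44089210e-16
  9.74307095e-01 -1.50693691e+00]
```

View pics/w0.png

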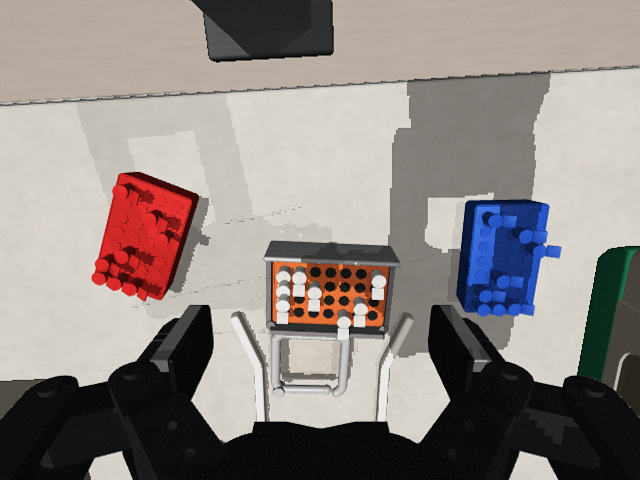

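The wrist view shows the carrier ahead between the flared rails, with the front wall between (265,245) and (400,262). The red rack at (150,235) and the blue one at (505,255) are well to either side of the fingers' path. The tubes stand roughly 20 mm above the rack. I'll descend behind the wall and feel for contact.

Run:
```python
from h import *
m=dict(np.load("w0.npz"))
for uv,z in [((270,241),0),((391,247),0),((264,260),.05),((400,264),.05),((264,260),.05),((276,390),.028),((345,389),.028)]: print(uv,ray("",uv,z,m).round(4))
env.command_gripper(.75)
env.move_to(D(-.305,0,.06),Q)
env.movel(D(-.305,0,.02),.1)
h=env.movel(D(-.255,0,.02),.03,stop_force=1.5)
s=sense();print(h,s["time"],s["tcp_pos"],X@(s["tcp_pos"][:2]-EX),s["force"],s["finger_gap"])
```

```text
(270, 241) [0.4661 0.0724 0.    ]
(391, 247) [0.4794 0.196  0.    ]
(264, 260) [0.4677 0.0733 0.05  ]
(400, 264) [0.4782 0.1951 0.05  ]
(264, 260) [0.4677 0.0733 0.05  ]
(276, 390) [0.6264 0.0671 0.028 ]
(345, 389) [0.6292 0.1417 0.028 ]
True 4.3333 [0.45651495 0.1242195  0.01963232] -0.2749066367026488 [-1.48609635 -0.26757296 -0.60267901] 0.7529359841097583
```

Run:
```python
from h import *
h=env.movel(D(-.19,0,.02),.04,stop_force=15)
s=sense();print(h,s["time"],X@(s["tcp_pos"][:2]-EX),s["force"],s["ft_torque"])
m=optics.camera_model("wrist");w=optics.grab_frame("wrist")[:,:,::-1]
t=optics.grab_frame("top")[120:280,140:300,::-1]
np.savez("w1.npz",**m)
cv2.imwrite("pics/c2.png",cv2.resize(np.ascontiguousarray(t),(600,600),interpolation=cv2.INTER_CUBIC))
cv2.imwrite("pics/w1.png",w)
```

```text
False 6.6333 -0.19009503235790406 [-3.03149404 -1.15821568 -1.47588438] [-0.12217238  0.48524202 -0.10502602]
```

View pics/c2.png

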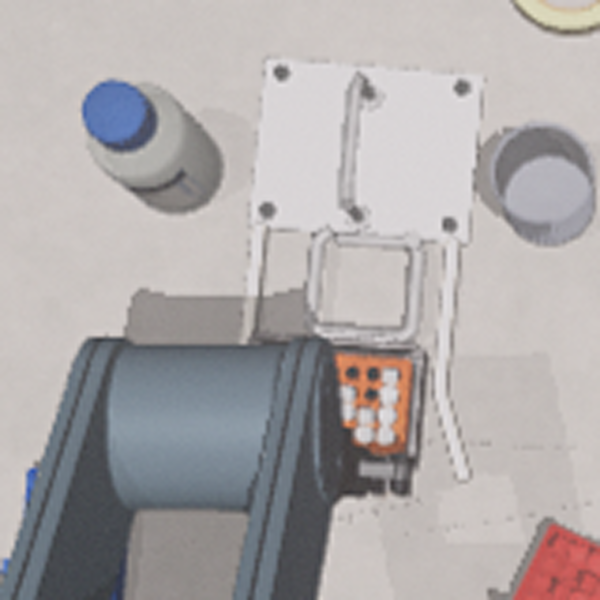

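View pics/w1.png

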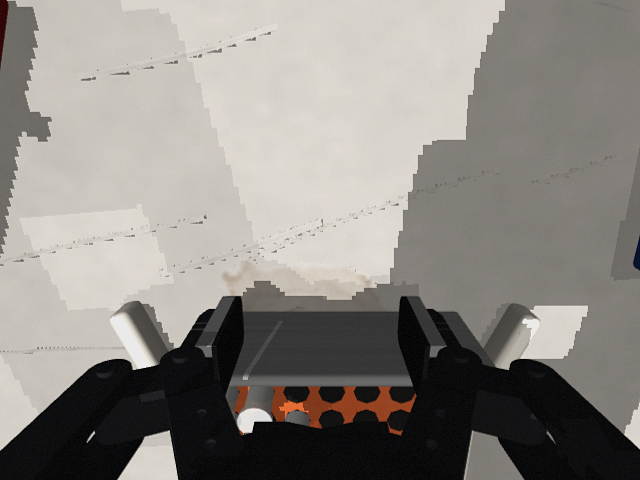

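The top crop shows the tray square between the rails. The eye's near upright at (356,215) is just ahead of the gate at (365,238), between the hook arms at x=315 and 413. The wrist view shows both pads square on the wall, so I'll continue steadily.

Run:
```python
from h import *
for x in np.arange(-.18,-.119,.01):
    h=env.movel(D(x,0,.02),.03,stop_force=30)
    s=sense();print(h,round(s["time"],2),X@(s["tcp_pos"][:2]-EX),s["force"].round(1) if hasattr(s["force"],"round") else s["force"])
    if h: break
t=optics.grab_frame("top")[120:280,140:300,::-1]
cv2.imwrite("pics/c3.png",cv2.resize(np.ascontiguousarray(t),(600,600),interpolation=cv2.INTER_CUBIC))
```

```text
False 7.22 -0.17866573446649345 [ 0.4  0.3 -0.7]
False 7.7 -0.1718324707593208 [-6.1 -0.7  1.1]
False 8.18 -0.16234677511362544 [-6.3  0.8  1.6]
False 8.67 -0.15257079408376445 [-6.7  0.1 -0.4]
False 9.15 -0.14065461228621126 [-2.2 -0.6 -0.8]
False 9.63 -0.12863380677969494 [ 0.5 -0.   0. ]
False 10.12 -0.11948369658245442 [-1.3  0.2 -0.4]
```

View pics/c3.png

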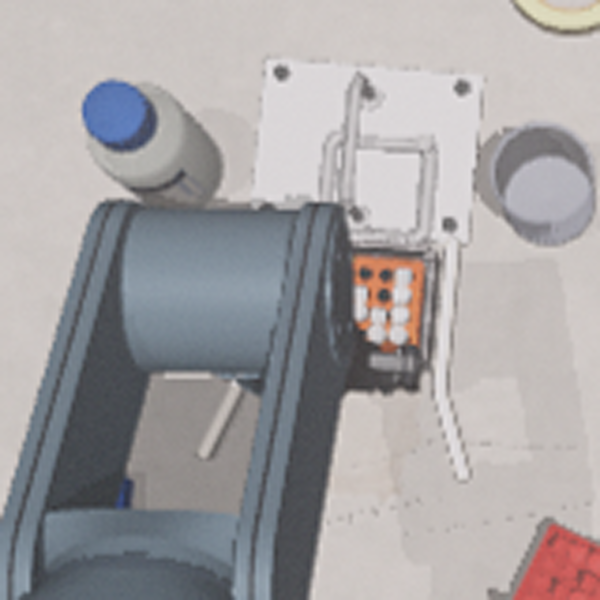

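The force peaked at about 7 N on the gate and dropped away after x≈-0.145. The picture shows the eye (358,213) inside the hook, between the gate line (385,143) and the spine (380,240). Next I'll retreat and check.

Run:
```python
from h import *
env.movel(D(-.165,0,.02),.08)
env.movel(D(-.20,0,.2),.2)
env.move_to([.3,.35,.3],Q)
s=sense();print(s["time"],s["tcp_pos"],s["force"])
t=optics.grab_frame("top")[120:280,140:300,::-1]; u=optics.grab_frame("scene")[140:260,220:380,::-1]
f=lambda i:cv2.resize(np.ascontiguousarray(i),None,fx=2.5,fy=2.5*i.shape[1]/i.shape[1],interpolation=cv2.INTER_CUBIC)
a,b=f(t),f(u);b=np.vstack([b,np.zeros((100,400,3),np.uint8)])
cv2.imwrite("pics/c4.png",np.hstack([a,b]))
```

```text
13.225 [0.30061175 0.34955799 0.29932034] [ 0.31224943 -0.25501626  0.66020296]
```

View pics/c4.png

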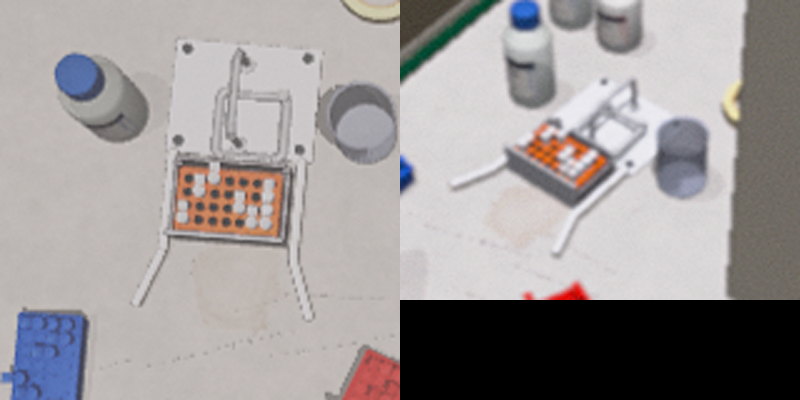

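Both views show the tray fully between the rails, with the rack standing in it. The eye's upright (237,140) is inside the hook, the gate lies straight across at (262,95), and the bystanders haven't moved. I'm handing it in.

```bash
python3 -c "
from h import *
print(env.sign_off())"
```

```text
the job is handed in; nothing more can be done
None
```

The carrier is pushed home with the eye inside the snap hook and the gate looking fully shut in the last pictures; the rack is still standing in it, the bystanders are unmoved, the gripper is clear, and the job was handed in at about 13 s.

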